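# Rod between centres, then hold the comparator's sprung lid

### The job

Get the run-out comparator ready for me to zero it: lift the steel gauge rod from its stand, lay it in the two V rests of the rail jig and let go, then slide the tailstock up until the rod is held between the two centres with no end play. Then take the comparator box's sprung lid by its bar, raise it clearly past its balance point so that the spring takes over, without letting it fly wide open, ease it back to just below that point (within about fifteen degrees), and finish while still gripping the bar there so that I can reach the zero screws. Leave everything else on the desk where it is.

Things in the scene. Friction and masses are not known exactly. Their poses are not given: they have to be found in the camera images.
- rod_center (a point): steel gauge rod, plain round bar 12 mm in diameter, 110 mm long, 0.1 kg. Point at its centre; the rod lies along this frame's y axis (its ends are alike). At the start it lies level in a low wooden stand, its axis 45 mm above the desk, in two V notches (6 mm thick, 36 mm either side of its middle); the stand's foot is 56 x 100 mm, 10 mm thick
- jig: rail jig fixed to the desk: white acrylic base 70 mm wide (x), 12 mm thick, from y = -155 to +100 mm. Origin on the desk midway between its two V rests, z up. The rests, 6 mm thick, stand at y = -36 and +36 mm; their 90 degree notches are 37 mm wide at the top (62 mm above the desk). A rod lying in them runs along y at x = 0, its axis 52 mm above the desk. Sliding tailstock at the -y end
- head_nose (a point): nose of the headstock's fixed steel centre, at the jig's +y end (jig y = +66 mm, 52 mm above the desk); it points to the jig's -y. The headstock is an aluminium block 46 mm wide, from jig y = 77 to 99 mm, top at 74 mm. Axes as the jig's
- tail (a joint): tailstock slide, m: 0 = fully back, growing as it moves along the jig's +y to the headstock. Its centre's nose is at jig y = -0.105 + value, so the 110 mm rod is held between the centres at 0.061. Starts between 0 and 0.02, has about 2 N of friction, stays where it is left; the rod slides easily along the rests when pushed. Travel ends at 0.08
- tail_back (a point): middle of the tailstock's back face (turned away from the headstock), 54 mm above the desk. The tailstock is an upright white acrylic block 46 mm wide (x), 30 mm thick (y), 62 mm tall, its flat top 76 mm above the desk; behind it are only the low base and bare desk. Axes as the jig's
- lid (a joint): angle of the comparator box's sprung lid, rad: 0 = shut (level), growing as the bar rises. The spring balances the lid at 1.10 (63 degrees): below that it sinks shut by its own weight, above it the spring swings it open, to a stop at 1.75; over 1.5 is wide open. The force at the bar is under 3 N
- lid_hinge (a point): middle of the lid's hinge axis, along the far top edge of the comparator box, 92.5 mm above the desk; fixed. x points level from the box's front to its back, y is the hinge axis, z up. The box is grey sheet metal, 180 mm deep (x), 210 mm wide (y), 90 mm tall, its front 175 mm before the hinge; the lid is a 3 mm sheet that ends 177 mm from the hinge
- lid_bar (a point): middle of the lid's bar, a round steel sleeve 12 mm in diameter, 98 mm long, parallel to the hinge, on two arms at its ends, 44 mm beyond the lid's free edge, open above and below. At lid angle a it is at x = -221 cos a + 3 sin a, z = 221 sin a + 3 cos a mm from the hinge point. The sleeve spins freely on its axle: a gripper pointing down and closing across it may keep its attitude
- pot_mid (a point): steel volume pot, 26 mm across, 36 mm tall with its shaft upright, at the front of the desk; a bystander. Point on its axis 6 mm above the desk
- tin_mid (a point): round black rubber grommet tin, 64 mm across, 28 mm tall, at the right; a bystander. Point at its centre
- jack_mid (a point): brass jack socket standing upright, 20 mm across, 24 mm tall; a bystander. Point at its centre
- mica_mid (a point): flat mica insulator pad, 36 x 50 x 4 mm, lying flat near the middle of the desk; a bystander. Point at its centre
- reel_mid (a point): bare metal reel standing on its flange, 60 mm across, 44 mm tall, at the left; a bystander. Point at its centre
- jar_mid (a point): small glass jar, 48 mm across, 60 mm tall, at the left; a bystander. Point at its centre
- driver_grip (a point): screwdriver, 160 mm long, lying beyond the rod stand; a bystander. Point in the middle of its handle
Things that resemble listed ones, but are neither listed nor needed, are in the scene too. There is more than one size of the part that bears rod_center; the job needs the smallest.

How it is judged:
On the way, in this order (a step that is already met when the one before it is completed fails the run):
1. the rod lies in both V rests of the jig, let go (x of rod_center in the frame of jig between -0.004 and 0.004 m and y of rod_center in the frame of jig between -0.02 and 0.02 m and z of rod_center in the frame of jig between 0.048 and 0.056 m and angle between the y axis of rod_center and the y axis of jig, either way round below 0.08 rad and contact force between the fingers and rod below 0.2 N), for 0.2 s.
2. the tailstock is slid up so that the rod is held between the centres (all of step 1 and value of joint tail above 0.057 m), for 0.2 s.
3. the lid is raised past its balance point (value of joint lid above 1.15 rad), for 0.2 s.
At the end, for the whole second after the job is handed in: the rod lies untouched in both V rests (within 4 mm), the tailstock at 0.057 m or more (under 4 mm of end play); the gripper holds the lid still (over 0.5 N) between 0.82 and 1.08 rad, just below its balance at 1.10; bystanders within 25 mm of their start (all of step 2 and value of joint lid between 0.82 and 1.08 rad and velocity of joint lid between -0.08 and 0.08 rad/s and contact force between the fingers and lid above 0.5 N); the arm keeps its last pose, push and grip.
It fails at once if the lid is flung wide open (over 1.5 rad) (value of joint lid above 1.5 rad).
It fails at once if a bystander is moved more than 25 mm (distance of any of pot_mid, tin_mid, jack_mid, mica_mid, reel_mid, jar_mid, driver_grip from where it was at the start of the episode above 0.025 m).
It also fails if it takes over 59 s, if anything falls off the work surface, if the arm or the gripper's body presses on something with over 40 N, if the wrist force passes 120 N, or if a joint passes its speed limit or range.

### The arm

A 7-joint arm with a two-finger parallel gripper is mounted at the origin on the work surface. World frame = base frame: x ahead of the robot, y to its left, z up, the work surface at z = 0. Lengths are in m, angles in rad, forces in N, time in s.
With the tool pointing down it reaches from about 0.4 to 0.9 m from the base axis. Payload 5.5 kg.
Tool frame: the origin (TCP) lies midway between the tips of the shut fingers; the grasp point (between the pads) lies r.pinch_z behind it (r.pinch_z is the distance from the TCP to the grasp point, in m); z points along the fingers, y is the line along which they close (so a half turn about z gives the same grasp; the last joint's range is limited). The gripper opens to 85 mm and grips with 20 to 120 N. Pads are 22 mm wide; open, the fingers measure 114 mm over their backs; the gripper's body (76 mm by 85 mm) begins 54 mm behind the grasp point. The pads swing forward as they close: fully open they stand 13 mm farther back than shut.
Start: joints at [1.407, 0.501, -0.427, 1.55, 0.221, 1.138, -0.21], TCP at [0.269, -0.592, 0.231] pointing down, gripper open.
Joint ranges: [-2.88, 2.88], [-0.31, 2.03], [-1.54, 1.56], [0.2, 2.42], [-1.41, 4.55], [0.19, 2.02], [-2.57, 2.57]. Speed limits (rad/s): [2.57, 2.57, 3.14, 3.14, 3.14, 3.14, 3.14].

### API

Orientations are given as a 3x3 rotation matrix whose columns are the frame's x, y, z axes.
In Python, from station import r gives the robot as it stands.
- The arm moves only by the tool apply_moves, never from a script. Its argument "deltas" is a list of rows, each an object of numbers: "wx", "wy", "wz": the turn, a rotation vector about the world's x, y, z in rad; "dx", "dy", "dz": the shift along the world's x, y, z in cm; "gripper": the gripper command: -1 is shut, 1 is fully open, values between are in proportion. In form: [{"wx": .., "wy": .., "wz": .., "dx": .., "dy": .., "dz": .., "gripper": ..}, ...]. A call has 1 to 5 rows; each row is the pose to reach, as a shift and turn from the pose commanded when the call began; what a row does not reach only later rows make up. A row lasts 1/10 s, in which the tool goes at most 50 mm and 8.59 degrees, less where a joint would pass 70% of its speed; a pose out of reach is approached as far as the arm can. A call with a gripper value outside its range is refused whole. The fingers move at their own pace and stop on an object; the grip force is fixed at half the most. Time passes only in rows, so rows that repeat a pose let the fingers close. It gives the time, the measured TCP pose, the force, the opening and the grip force at its end, in the units of the state.
- r.state(): the state, without advancing time (a new reading comes with each control period).
- r.capture(name): name is "side" or "top" or "wrist"; returns a dict with "color" (400x640x3 uint8, red, green, blue), "fov_y" (degrees; the focal length in pixels is half the picture's height over the tangent of half this angle, whatever the lens; pixels are square), "cx", "cy" (the principal point, pixels), "extrinsics" (4x4, takes a point from world to camera coordinates). Camera axes: x right, y up, looking along -z (the intrinsics and any distortion apply to the point x, -y, -z); pixel columns grow to the right and rows downward; lengths in m; the calibration is good to about 2 mm. The wrist camera is an equidistant fisheye: a pixel r from the principal point sees the ray r / f radians off the axis. A picture is of the moment at which its call begins. There is no depth.
- r.sign_off(): hands the job in; it is judged then, once.
Trained networks look in the newest picture that a camera, given by its name, has taken for a name from the list of things; names that differ only in an ending like _2 or _b are one class to them, and where a whole thing is asked for, a point or a joint stands for the part that bears it (a point fixed in the world has none). Each returns a list of dicts, best first, with "conf" (0 to 1); they miss things now and then, are a little off and sometimes report something else, mostly with a low value. They report only what shows in the picture. A call takes as long as a camera call. They do not tell look-alikes from the thing itself.
- r.cut_out(target, camera): "mask" (400x640 bool, what is visible of it) and "extent" ([left, top, width, height] in pixels, round what is visible of it).
- r.landmark_of(target, camera): "xy" ([column, row] in pixels: a listed point, or the origin of a listed thing).
The state is a dict: "time": time; "q": joint angles; "qd": joint speeds; "joint_efforts": joint torques, N m; "eef_pos": TCP position; "tool_rot": TCP orientation; "force": force on the tool from outside, world axes, zero at the start; "moment": the same for the moment, N m; "opening": finger opening in m; "grasp_force": force on a finger pad.
Only numpy, scipy, OpenCV 4.12 (cv2) and the standard library are available. Lean on these libraries where they do the work, as an engineer would, in place of code of your own. Each camera call takes 0.05 s, during which the arm holds its last target. There are 200 camera calls.

## Working session

There is one attempt and no reset: what is moved stays moved. The work goes in short steps, Python scripts to look and compute and a tool call to move; the robot and the scene stay as the last step left them, time stands still between calls to the robot, and variables do not carry over. Pictures are saved under pics/ and viewed, at most 10 in all, crops included, and the job is handed in when it is done.

Besides the shell and the picture viewer there is one more tool, called after "Request:" by a JSON object that holds its "fn" and its "kwargs", one argument or row to a line. apply_moves: Moves the arm, as the interface text tells. Its arguments: {"type":"object","properties":{"deltas":{"type":"array","items":{"type":"object","properties":{"wx":{"type":"number"},"wy":{"type":"number"},"wz":{"type":"number"},"dx":{"type":"number"},"dy":{"type":"number"},"dz":{"type":"number"},"gripper":{"type":"number"}}}}},"required":["deltas"]}

```bash
ls; mkdir -p pics; cat > h.py <<'E'
import numpy as np, cv2
from station import r
def cap(n,save=None):
    c=r.capture(n)
    if save: cv2.imwrite('pics/'+save,c['color'][:,:,::-1])
    return c
def ray(c,uv,fish=False):
    f=200/np.tan(np.radians(c['fov_y'])/2)
    d=np.array([(uv[0]-c['cx'])/f,(uv[1]-c['cy'])/f])
    if fish:
        t=np.hypot(*d); v=np.array([*(d/max(t,1e-9)*np.sin(t)),np.cos(t)])
    else: v=np.array([d[0],d[1],1.])
    v=np.array([v[0],-v[1],-v[2]])
    E=np.array(c['extrinsics']);R=E[:3,:3];o=-R.T@E[:3,3]
    v=R.T@v; return o,v/np.linalg.norm(v)
def atz(c,uv,z,fish=False):
    o,v=ray(c,uv,fish); return o+v*(z-o[2])/v[2]
def proj(c,p,fish=False):
    f=200/np.tan(np.radians(c['fov_y'])/2)
    E=np.array(c['extrinsics']);q=E[:3,:3]@np.array(p)+E[:3,3];x,y,z=q[0],-q[1],-q[2]
    if fish:
        h=np.hypot(x,y);t=np.arctan2(h,z);return np.array([c['cx']+f*t*x/h,c['cy']+f*t*y/h])
    return np.array([c['cx']+f*x/z,c['cy']+f*y/z])
def tri(obs):
    A=np.zeros((3,3));b=np.zeros(3)
    for o,v in obs:
        P=np.eye(3)-np.outer(v,v);A+=P;b+=P@o
    return np.linalg.solve(A,b)
E
python3 - <<'E'
from h import *
np.set_printoptions(precision=4,suppress=True)
cs={n:cap(n,n+'0.png') for n in ('top','side')}
a=np.vstack([cs['top']['color'],cs['side']['color']])
for n,c in cs.items():print(n,c['fov_y'],c['cx'],c['cy'],ray(c,(320,200)))
Z=dict(rod_center=.045,jig=0,head_nose=.052,tail_back=.054,lid_hinge=.0925,lid_bar=.0955,pot_mid=.006,tin_mid=.014,jack_mid=.012,mica_mid=.002,reel_mid=.022,jar_mid=.03,driver_grip=.01)
for k,z in Z.items():
  for n in cs:
    for d in r.landmark_of(k,n)[:3]:
      print(k,n,round(d['conf'],2),np.round(d['xy'],1),atz(cs[n],d['xy'],z))
print(r.pinch_z, r.state())
E
```

```text
pics
top 46.10548520775816 317.6282903649607 197.4519373404632 (array([0.3353, 0.0202, 1.2991]), array([ 0.1522, -0.0293, -0.9879]))
side 44.54330221946283 314.58030028715314 199.7714364273277 (array([-0.4673,  0.9743,  0.9808]), array([ 0.5919, -0.5869, -0.5525]))
rod_center top 0.87 [487.5 225.8] [ 0.4536 -0.4682  0.045 ]
rod_center top 0.74 [359.4 152.2] [ 0.6605 -0.1273  0.045 ]
rod_center top 0.5 [223.  164.5] [0.629  0.2457 0.045 ]
rod_center side 0.71 [418.2 174.5] [ 0.4136 -0.4193  0.045 ]
rod_center side 0.71 [380.3 172.2] [ 0.5206 -0.3243  0.045 ]
rod_center side 0.65 [408.1 218. ] [ 0.2638 -0.1629  0.045 ]
jig top 0.88 [369.4 225.4] [ 0.4627 -0.1547  0.    ]
jig side 0.92 [358.4 204.3] [ 0.4714 -0.1514  0.    ]
jig side 0.31 [378.9 171.5] [ 0.5755 -0.3868  0.    ]
head_nose top 0.59 [350.2 228.1] [ 0.4509 -0.0961  0.052 ]
head_nose side 0.57 [352.2 201.9] [ 0.4458 -0.0867  0.052 ]
tail_back top 0.71 [279.4 221.6] [0.4702 0.0921 0.054 ]
tail_back top 0.54 [423.6 209.6] [ 0.4983 -0.2947  0.054 ]
tail_back side 0.73 [379.4 171.9] [ 0.5149 -0.311   0.054 ]
lid_hinge top 0.62 [
[... 1179 characters left out ...]
p top 0.32 [134.9 160.4] [0.6509 0.4968 0.01  ]
driver_grip side 0.59 [274.2 178.4] [ 0.7983 -0.0294  0.01  ]
0.0187 {'time': 1.4, 'q': array([ 1.4072,  0.5009, -0.427 ,  1.5504,  0.2208,  1.1383, -0.2103]), 'qd': array([-0.0005, -0.0004, -0.0007,  0.0005,  0.0001, -0.0017,  0.0002]), 'joint_efforts': array([ -0.0001, -56.9374,  -5.8109, -28.1333,   0.0127,   0.002 ,
         0.    ]), 'eef_pos': array([ 0.2691, -0.5917,  0.2313]), 'tool_rot': array([[ 0.9103,  0.4139,  0.    ],
       [ 0.4139, -0.9103,  0.0001],
       [ 0.0001, -0.0001, -1.    ]]), 'force': array([ 0.1466, -0.5385,  0.7923]), 'moment': array([-0.0428,  0.0169,  0.0017]), 'grasp_force': 0.0, 'opening': 0.08522830509842903}
```

View pics/top0.png

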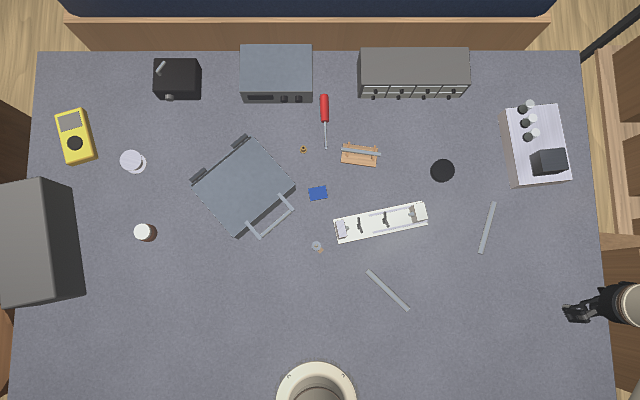

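View pics/side0.png

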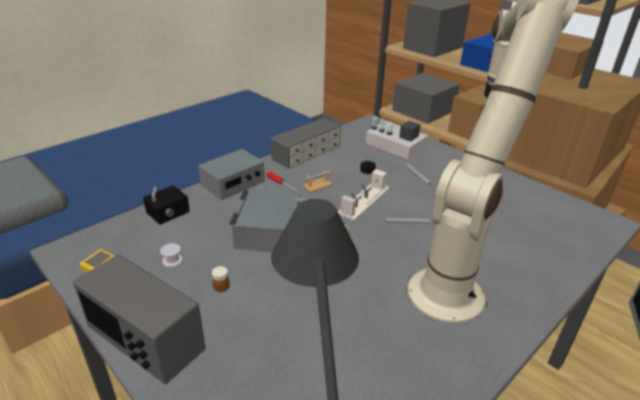

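Top view: the stand with the rod is at (360,152). Loose longer bars lie at (487,227) and (388,290). The jig runs from (338,230), the headstock end by the network, to (425,212). The box's bar is near (270,217), the pot at (317,246) and the mica at (318,193). Next is a close crop to check the choice of rod.

```bash
python3 - <<'E'
from h import *
c=cap('top')
im=c['color'][:,:,::-1]
a=im[130:260,235:440]
cv2.imwrite('pics/crop1.png',cv2.resize(a,None,fx=3.9,fy=3.9,interpolation=cv2.INTER_CUBIC))
for k in ('rod_center','tail','jig','lid'):
  for d in r.cut_out(k,'top')[:4]:
    m=d['mask'].astype(np.uint8);p=np.argwhere(m)[:,::-1].astype(np.float32)
    print(k,round(d['conf'],2),d['extent'],cv2.minAreaRect(p))
E
```

```text
rod_center 0.78 [363.6, 269.5, 46.4, 42.4] ((387.1506042480469, 289.87060546875), (56.6688232421875, 6.007809638977051), 43.31531524658203)
rod_center 0.65 [478.6, 201.8, 15.4, 52.2] ((486.61767578125, 227.52943420410156), (7.276068687438965, 53.11530303955078), 14.03624439239502)
rod_center 0.6 [343.3, 146.7, 37.8, 9.3] ((360.9864807128906, 151.0811004638672), (38.469364166259766, 5.425166606903076), 9.462322235107422)
tail 0.61 [410.1, 205.0, 16.2, 18.1] ((417.3529968261719, 212.41177368164062), (17.46256446838379, 16.97749137878418), 75.96376037597656)
tail 0.21 [120.8, 152.8, 24.8, 22.1] ((132.7000274658203, 161.10000610351562), (27.280027389526367, 21.913463592529297), 26.56505012512207)
jig 0.92 [332.4, 200.6, 92.5, 44.5] ((380.88958740234375, 221.49057006835938), (25.638442993164062, 94.14879608154297), 77.7748794555664)
lid 0.68 [196.7, 140.1, 100.6, 100.9] ((249.07626342773438, 193.37835693359375), (84.77610778808594, 83.82254028320312), 50.52753829956055)
```

View pics/crop1.png

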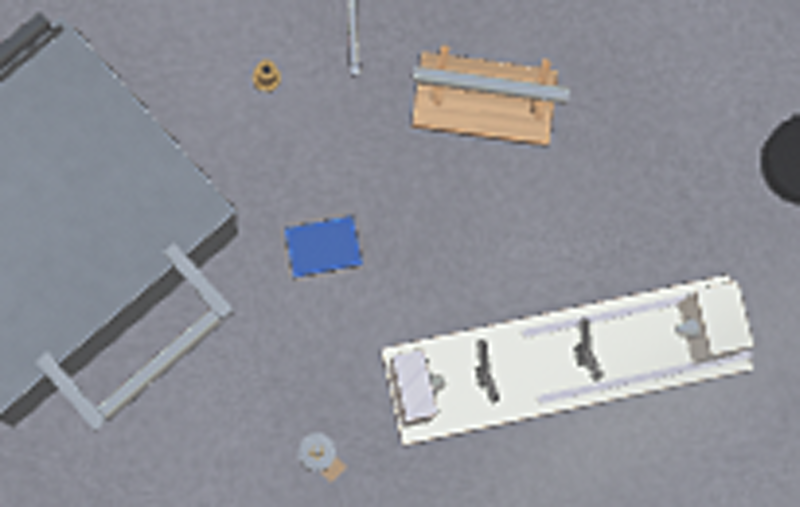

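The close crop shows the short rod in its wooden stand from (415,74) to (568,95) crop px, about 39 px or 110 mm long. The two loose bars are about 57 px or 160 mm, so they are look-alikes. The headstock is at the jig's left end and the tailstock at its right. The bar runs from (103,418) to (228,312).

```bash
python3 - <<'E'
from h import *
np.set_printoptions(precision=4,suppress=True)
c=cap('top')
f=lambda x,y,z:atz(c,(235+(x+.5)/3.9-.5,130+(y+.5)/3.9-.5),z)
P=[f(383,348,.012),f(403,443,.006),f(733,277,.012),f(752,362,.012)]
for p in P: print(p)
q=f(383,348,.012),f(401,436,.012),f(733,277,.012),f(751,360,.012)
h=(q[0]+q[1])/2;t=(q[2]+q[3])/2
print('head end',h,'tail end',t,np.linalg.norm(h-t),'w',np.linalg.norm(q[0]-q[1]))
y=(h-t)/np.linalg.norm(h-t);print('yaw y-axis',np.degrees(np.arctan2(y[1],y[0])), 'jig',h-y*.1,t+y*.155)
a,b=f(415,75,.048),f(568,96,.048);d=a-b
print('rod',(a+b)/2,np.linalg.norm(d),np.degrees(np.arctan2(d[1],d[0])))
a,b=f(103,418,.098),f(228,312,.098);d=a-b
print('bar',a,b,(a+b)/2,np.linalg.norm(d),np.degrees(np.arctan2(d[1],d[0])))
print('tail top face', f(703,290,.076),f(752,350,.076))
a,b=atz(c,(192,181),.093),atz(c,(248,137),.093);d=a-b
print('hinge',(a+b)/2,np.degrees(np.arctan2(d[1],d[0])))
E
```

```text
[ 0.4807 -0.0526  0.012 ]
[ 0.414  -0.0657  0.006 ]
[ 0.5289 -0.3037  0.012 ]
[ 0.4679 -0.3143  0.012 ]
head end [ 0.4496 -0.0583  0.012 ] tail end [ 0.4991 -0.3087  0.012 ] 0.25521046501644773 w 0.06324656906952394
yaw y-axis 101.18141033994117 jig [ 0.469  -0.1564  0.012 ] [ 0.4691 -0.1566  0.012 ]
rod [ 0.6616 -0.1304  0.048 ] 0.10871431094382446 81.51785757987875
bar [0.4271 0.1362 0.098 ] [0.496  0.0543 0.098 ] [0.4615 0.0953 0.098 ] 0.10711490920569815 130.08608006340475
tail top face [ 0.5106 -0.2667  0.076 ] [ 0.4694 -0.298   0.076 ]
hinge [0.6331 0.2445 0.093 ] 129.16604432716662
```

Request:
{"fn": "apply_moves", "kwargs": {
  "deltas": [
    {"dx": 13, "dy": 15.4, "dz": 0, "wz": 0.333, "gripper": 1},
    {"dx": 13, "dy": 15.4, "dz": 0, "wz": 0.333, "gripper": 1},
    {"dx": 13, "dy": 15.4, "dz": 0, "wz": 0.333, "gripper": 1},
    {"dx": 13, "dy": 15.4, "dz": 0, "wz": 0.333, "gripper": 1},
    {"dx": 13, "dy": 15.4, "dz": 0, "wz": 0.333, "gripper": 1}
  ]
}}

```text
$.deltas[0]: bad value
```

Request:
{"fn": "apply_moves", "kwargs": {
  "deltas": [
    {"dx": 13, "dy": 15.4, "dz": 0, "wz": 0.333, "gripper": 1},
    {"dx": 13, "dy": 15.4, "dz": 0, "wz": 0.333, "gripper": 1},
    {"dx": 13, "dy": 15.4, "dz": 0, "wz": 0.333, "gripper": 1},
    {"dx": 13, "dy": 15.4, "dz": 0, "wz": 0.333, "gripper": 1},
    {"dx": 13, "dy": 15.4, "dz": 0, "wz": 0.333, "gripper": 1}
  ]
}}

```text
$.deltas[0]: bad value
```

Request:
{"fn": "apply_moves", "kwargs": {
  "deltas": [
    {"dx": 13, "dy": 15.4, "dz": -5, "wz": 0.333, "gripper": 1},
    {"dx": 13, "dy": 15.4, "dz": -5, "wz": 0.333, "gripper": 1},
    {"dx": 13, "dy": 15.4, "dz": -5, "wz": 0.333, "gripper": 1},
    {"dx": 13, "dy": 15.4, "dz": -5, "wz": 0.333, "gripper": 1},
    {"dx": 13, "dy": 15.4, "dz": -5, "wz": 0.333, "gripper": 1}
  ]
}}

```text
$.deltas[0]: bad value
```

Request:
{"fn": "apply_moves", "kwargs": {
  "deltas": [
    {"wx": 0, "wy": 0, "wz": 0.333, "dx": 13, "dy": 15.4, "dz": 0, "gripper": 1},
    {"wx": 0, "wy": 0, "wz": 0.333, "dx": 13, "dy": 15.4, "dz": 0, "gripper": 1},
    {"wx": 0, "wy": 0, "wz": 0.333, "dx": 13, "dy": 15.4, "dz": 0, "gripper": 1},
    {"wx": 0, "wy": 0, "wz": 0.333, "dx": 13, "dy": 15.4, "dz": 0, "gripper": 1},
    {"wx": 0, "wy": 0, "wz": 0.333, "dx": 13, "dy": 15.4, "dz": 0, "gripper": 1}
  ]
}}

```text
time: 2.2
eef_pos: [0.4059, -0.4298, 0.2323]
tool_rot: [[0.716, 0.698, 0.004], [0.698, -0.716, 0.003], [0.005, 0.001, -1.0]]
force: [-0.0, -0.4, 1.0]
opening: 0.0858
grasp_force: 0.0
```

Request:
{"fn": "apply_moves", "kwargs": {
  "deltas": [
    {"wx": 0, "wy": 0, "wz": 0.33, "dx": 13, "dy": 15.4, "dz": 0, "gripper": 1},
    {"wx": 0, "wy": 0, "wz": 0.33, "dx": 13, "dy": 15.4, "dz": 0, "gripper": 1},
    {"wx": 0, "wy": 0, "wz": 0.33, "dx": 13, "dy": 15.4, "dz": 0, "gripper": 1},
    {"wx": 0, "wy": 0, "wz": 0.33, "dx": 13, "dy": 15.4, "dz": 0, "gripper": 1},
    {"wx": 0, "wy": 0, "wz": 0.33, "dx": 13, "dy": 15.4, "dz": 0, "gripper": 1}
  ]
}}

```text
time: 2.7
eef_pos: [0.5345, -0.2747, 0.2323]
tool_rot: [[0.452, 0.892, 0.005], [0.892, -0.452, 0.004], [0.006, 0.002, -1.0]]
force: [-0.2, 0.2, -0.3]
opening: 0.0855
grasp_force: 0.0
```

Request:
{"fn": "apply_moves", "kwargs": {
  "deltas": [
    {"wx": 0, "wy": 0, "wz": 0.33, "dx": 13, "dy": 15.4, "dz": -4, "gripper": 1},
    {"wx": 0, "wy": 0, "wz": 0.33, "dx": 13, "dy": 15.4, "dz": -4, "gripper": 1},
    {"wx": 0, "wy": 0, "wz": 0.33, "dx": 13, "dy": 15.4, "dz": -4, "gripper": 1},
    {"wx": 0, "wy": 0, "wz": 0.33, "dx": 13, "dy": 15.4, "dz": -4, "gripper": 1},
    {"wx": 0, "wy": 0, "wz": 0.33, "dx": 13, "dy": 15.4, "dz": -4, "gripper": 1}
  ]
}}

```text
time: 3.2
eef_pos: [0.6615, -0.1206, 0.1903]
tool_rot: [[0.141, 0.99, 0.001], [0.99, -0.141, 0.006], [0.006, -0.0, -1.0]]
force: [0.1, 0.2, 0.7]
opening: 0.0857
grasp_force: 0.0
```

```bash
python3 - <<'E'
from h import *
np.set_printoptions(precision=4,suppress=True)
c=cap('wrist','w1.png'); s=r.state(); print(s['eef_pos'],s['tool_rot'],c['fov_y'],ray(c,(c['cx'],c['cy']),True))
for d in r.landmark_of('rod_center','wrist'): print(d['conf'],d['xy'],atz(c,d['xy'],.045,True))
for d in r.cut_out('rod_center','wrist'):
    p=np.argwhere(d['mask'])[:,::-1].astype(np.float32);R=cv2.minAreaRect(p);B=cv2.boxPoints(R)
    if np.linalg.norm(B[0]-B[1])<np.linalg.norm(B[1]-B[2]): e=(B[0]+B[1])/2,(B[2]+B[3])/2
    else: e=(B[1]+B[2])/2,(B[3]+B[0])/2
    a,b=[atz(c,x,.048,True) for x in e];v=a-b
    print(d['conf'],R,a,b,(a+b)/2,np.linalg.norm(v),np.degrees(np.arctan2(v[1],v[0]))%180)
E
```

```text
[ 0.6606 -0.1233  0.1903] [[ 0.1427  0.9898 -0.0001]
 [ 0.9898 -0.1427  0.004 ]
 [ 0.004  -0.0007 -1.    ]] 65.70646984690485 (array([ 0.6708, -0.0501,  0.3335]), array([-0.0392, -0.2693, -0.9623]))
0.59 [79.6, 260.8] [ 0.329  -0.1784  0.045 ]
0.57 [318.3, 189.3] [ 0.6611 -0.1265  0.045 ]
0.97 ((321.0, 189.0), (110.0, 12.0), 90.0) [ 0.6711 -0.0739  0.048 ] [ 0.6559 -0.1828  0.048 ] [ 0.6635 -0.1284  0.048 ] 0.10998583609557895 82.06809167219141
0.9 ((80.99055480957031, 257.21527099609375), (11.648109436035156, 75.68803405761719), 15.751173973083496) [ 0.3831 -0.1249  0.048 ] [ 0.2786 -0.2299  0.048 ] [ 0.3309 -0.1774  0.048 ] 0.14815370197229188 45.14414343162562
0.7 ((397.75177001953125, 82.52069091796875), (23.584918975830078, 146.74136352539062), 85.2363510131836) [ 0.8262 -0.0325  0.048 ] [ 0.6802 -0.0328  0.048 ] [ 0.7532 -0.0327  0.048 ] 0.14601770487624782 0.1298378129033929
```

View pics/w1.png

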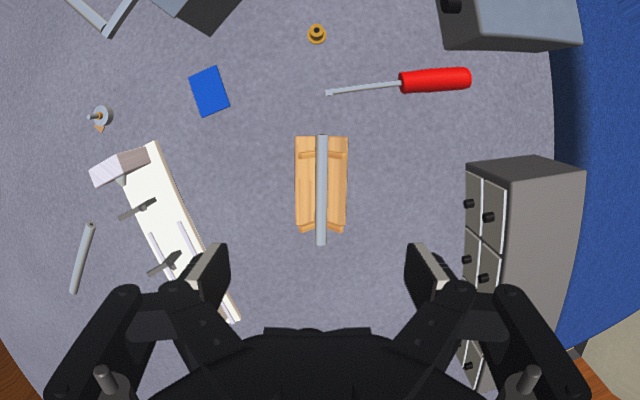

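The wrist view shows the short rod in its stand at (321,190). It measures 110 mm at 82°, and the centre agrees with the top view to 2 mm. Descending to grasp.

Request:
{"fn": "apply_moves", "kwargs": {
  "deltas": [
    {"wx": 0, "wy": 0, "wz": 0, "dx": 0.3, "dy": 0.1, "dz": -4, "gripper": 1},
    {"wx": 0, "wy": 0, "wz": 0, "dx": 0.3, "dy": 0.1, "dz": -8, "gripper": 1},
    {"wx": 0, "wy": 0, "wz": 0, "dx": 0.3, "dy": 0.1, "dz": -12, "gripper": 1},
    {"wx": 0, "wy": 0, "wz": 0, "dx": 0.3, "dy": 0.1, "dz": -15, "gripper": 1},
    {"wx": 0, "wy": 0, "wz": 0, "dx": 0.3, "dy": 0.1, "dz": -16.4, "gripper": 1}
  ]
}}

```text
time: 3.85
eef_pos: [0.659, -0.1323, 0.0243]
tool_rot: [[0.154, 0.988, -0.005], [0.988, -0.154, -0.001], [-0.002, -0.005, -1.0]]
force: [-0.8, -0.3, -0.1]
opening: 0.0853
grasp_force: 0.0
```

Request:
{"fn": "apply_moves", "kwargs": {
  "deltas": [
    {"wx": 0, "wy": 0, "wz": 0, "dx": 0, "dy": 0, "dz": 0, "gripper": 0},
    {"wx": 0, "wy": 0, "wz": 0, "dx": 0, "dy": 0, "dz": 0, "gripper": -0.5},
    {"wx": 0, "wy": 0, "wz": 0, "dx": 0, "dy": 0, "dz": 0, "gripper": -1},
    {"wx": 0, "wy": 0, "wz": 0, "dx": 0, "dy": 0, "dz": 0, "gripper": -1},
    {"wx": 0, "wy": 0, "wz": 0, "dx": 0, "dy": 0, "dz": 0, "gripper": -1}
  ]
}}

```text
time: 4.35
eef_pos: [0.6635, -0.1289, 0.0288]
tool_rot: [[0.15, 0.989, 0.003], [0.989, -0.15, -0.001], [-0.0, 0.003, -1.0]]
force: [14.9, -1.8, 2.2]
opening: 0.0121
grasp_force: 9.7
```

Request:
{"fn": "apply_moves", "kwargs": {
  "deltas": [
    {"wx": 0, "wy": 0, "wz": 0, "dx": 0, "dy": 0, "dz": 0, "gripper": -1},
    {"wx": 0, "wy": 0, "wz": 0, "dx": 0, "dy": 0, "dz": 0, "gripper": -1},
    {"wx": 0, "wy": 0, "wz": 0, "dx": 0, "dy": 0, "dz": 0, "gripper": -1}
  ]
}}

```text
time: 4.65
eef_pos: [0.6643, -0.129, 0.0289]
tool_rot: [[0.15, 0.989, 0.004], [0.989, -0.15, -0.001], [-0.0, 0.004, -1.0]]
force: [4.1, -1.4, 6.0]
opening: 0.0101
grasp_force: 58.8
```

Request:
{"fn": "apply_moves", "kwargs": {
  "deltas": [
    {"wx": 0, "wy": 0, "wz": 0, "dx": 0, "dy": 0, "dz": 3, "gripper": -1},
    {"wx": 0, "wy": 0, "wz": 0, "dx": 0, "dy": 0, "dz": 7, "gripper": -1},
    {"wx": 0, "wy": 0, "wz": 0, "dx": 0, "dy": 0, "dz": 11, "gripper": -1},
    {"wx": 0, "wy": 0, "wz": 0.1, "dx": -3, "dy": 0, "dz": 14, "gripper": -1},
    {"wx": 0, "wy": 0, "wz": 0.2, "dx": -6, "dy": -1, "dz": 14, "gripper": -1}
  ]
}}

```text
time: 5.15
eef_pos: [0.6038, -0.1358, 0.1715]
tool_rot: [[-0.057, 0.998, 0.005], [0.998, 0.057, 0.0], [-0.0, 0.005, -1.0]]
force: [0.5, -0.3, -1.7]
opening: 0.0096
grasp_force: 58.8
```

Request:
{"fn": "apply_moves", "kwargs": {
  "deltas": [
    {"wx": 0, "wy": 0, "wz": 0.1, "dx": -4, "dy": -0.4, "dz": 0, "gripper": -1},
    {"wx": 0, "wy": 0, "wz": 0.145, "dx": -8, "dy": -0.9, "dz": 0, "gripper": -1},
    {"wx": 0, "wy": 0, "wz": 0.145, "dx": -12, "dy": -1.7, "dz": 0, "gripper": -1},
    {"wx": 0, "wy": 0, "wz": 0.145, "dx": -13.3, "dy": -1.7, "dz": 0, "gripper": -1},
    {"wx": 0, "wy": 0, "wz": 0.145, "dx": -13.3, "dy": -1.7, "dz": 0, "gripper": -1}
  ]
}}

```text
time: 5.65
eef_pos: [0.4658, -0.1562, 0.1665]
tool_rot: [[-0.191, 0.982, -0.004], [0.982, 0.191, -0.001], [0.0, -0.004, -1.0]]
force: [0.1, 0.3, -0.0]
opening: 0.0095
grasp_force: 58.8
```

```bash
python3 - <<'E'
from h import *
np.set_printoptions(precision=4,suppress=True)
c=cap('wrist','w2.png'); s=r.state(); print(s['eef_pos'],s['tool_rot'],s['opening'],s['grasp_force'],s['time'])
t=r.capture('top')
for n,z in (('jig',0),('head_nose',.052),('tail_back',.054),('lid_bar',.0955),('rod_center',s['eef_pos'][2]+.0187)):
  for cam,cc,fi in (('wrist',c,1),('top',t,0)):
    for d in r.landmark_of(n,cam)[:2]: print(n,cam,round(d['conf'],2),d['xy'],atz(cc,d['xy'],z,fi))
E
```

```text
[ 0.4681 -0.1559  0.1671] [[-0.1917  0.9815 -0.0013]
 [ 0.9815  0.1917 -0.0003]
 [-0.0001 -0.0013 -1.    ]] 0.009922756994960119 58.818747997283936 5.7
jig wrist 0.98 [319.8, 176.4] [ 0.4673 -0.1545  0.    ]
jig wrist 0.65 [539.5, 62.0] [0.6947 0.0357 0.    ]
jig top 0.69 [369.7, 226.1] [ 0.4607 -0.1554  0.    ]
head_nose top 0.7 [348.6, 227.3] [ 0.4531 -0.0919  0.052 ]
tail_back wrist 0.75 [321.8, 323.6] [ 0.4972 -0.2958  0.054 ]
tail_back wrist 0.21 [315.6, 264.3] [ 0.4771 -0.2256  0.054 ]
lid_bar top 0.79 [277.0, 223.4] [0.4612 0.0958 0.0955]
rod_center wrist 0.6 [152.5, 187.4] [ 0.3841 -0.1319  0.1858]
rod_center wrist 0.59 [315.2, 262.5] [ 0.464  -0.1524  0.1858]
rod_center top 0.86 [383.8, 288.4] [ 0.2966 -0.1588  0.1858]
rod_center top 0.79 [487.5, 225.7] [ 0.4405 -0.4134  0.1858]
```

View pics/w2.png

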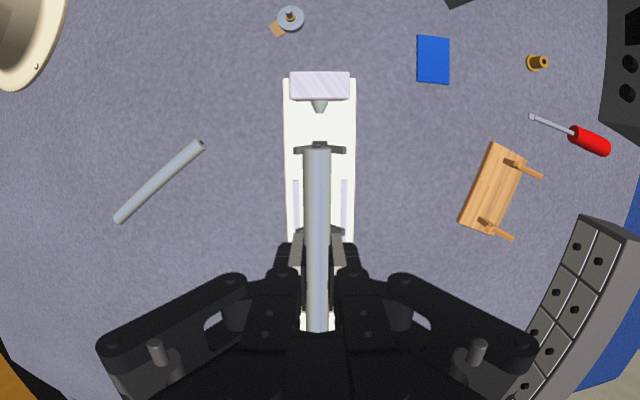

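The wrist view shows the held rod running from (317,150) to (317,330), over the jig and parallel to it. The headstock nose is at (320,108) and the near V rest at (320,150). I'll refine the centreline from the base edges.

```bash
python3 - <<'E'
from h import *
np.set_printoptions(precision=4,suppress=True)
c=cap('wrist');g=c['color'].astype(int).min(2)
for cam_z in (.012,):
  L=[];Rr=[]
  for v in range(130,236,8):
    row=g[v]; 
    m=np.where(row[265:375]>190)[0]+265
    L.append(atz(c,(m[0]-.5,v),.012,1)[:2]);Rr.append(atz(c,(m[-1]+.5,v),.012,1)[:2])
L=np.array(L);Rr=np.array(Rr)
for P in (L,Rr):
  vx,vy,x,y=cv2.fitLine(P.astype(np.float32),cv2.DIST_HUBER,0,1e-4,1e-4).ravel();print(np.degrees(np.arctan2(vy,vx))%180,x,y)
M=(L+Rr)/2;print(np.linalg.norm(L-Rr,axis=1));print(M[::4])
a=np.radians(101.1);ax=np.array([np.cos(a),np.sin(a)]);n=np.array([ax[1],-ax[0]])
print('centreline offset wrt TCP along jig x:',(M-r.state()['eef_pos'][:2])@n)
p=atz(c,(320,111),.052,1);print('nose',p,(p[:2]-r.state()['eef_pos'][:2])@np.c_[n,ax])
for z,pts in ((.186,[(317,160),(317,200),(317,240)]),): print('rod',[(atz(c,q,z,1)[:2]-r.state()['eef_pos'][:2])@np.c_[n,ax] for q in pts])
print(r.state()['eef_pos'])
E
```

```text
101.3935 0.43335468 -0.16167808
101.40712 0.5019981 -0.15418674
[0.0683 0.0686 0.0689 0.0692 0.0696 0.068  0.0685 0.0699 0.0684 0.0689
 0.0685 0.0681 0.0687 0.0694]
[[ 0.4575 -0.1068]
 [ 0.4635 -0.1377]
 [ 0.4702 -0.1696]
 [ 0.4769 -0.2037]]
centreline offset wrt TCP along jig x: [-0.0022 -0.0022 -0.0022 -0.0022 -0.0022 -0.0022 -0.0022 -0.0017 -0.0017
 -0.0017 -0.0023 -0.0018 -0.0018 -0.0018]
nose [ 0.4582 -0.0877  0.052 ] [0.0023 0.0687]
rod [array([-0.0002,  0.0506]), array([-0.0002,  0.0336]), array([-0.0002,  0.0152])]
[ 0.4692 -0.1555  0.1672]
```

Request:
{"fn": "apply_moves", "kwargs": {
  "deltas": [
    {"wx": 0, "wy": 0, "wz": 0.003, "dx": -0.15, "dy": -0.05, "dz": -4, "gripper": -1},
    {"wx": 0, "wy": 0, "wz": 0.003, "dx": -0.15, "dy": -0.05, "dz": -8, "gripper": -1},
    {"wx": 0, "wy": 0, "wz": 0.003, "dx": -0.15, "dy": -0.05, "dz": -10, "gripper": -1},
    {"wx": 0, "wy": 0, "wz": 0.003, "dx": -0.15, "dy": -0.05, "dz": -11.5, "gripper": -1},
    {"wx": 0, "wy": 0, "wz": 0.003, "dx": -0.15, "dy": -0.05, "dz": -12.4, "gripper": -1}
  ]
}}

```text
time: 6.8
eef_pos: [0.4675, -0.156, 0.0423]
tool_rot: [[-0.196, 0.981, -0.001], [0.981, 0.196, 0.001], [0.001, -0.001, -1.0]]
force: [-0.4, 0.5, -0.7]
opening: 0.0097
grasp_force: 58.8
```

Request:
{"fn": "apply_moves", "kwargs": {
  "deltas": [
    {"wx": 0, "wy": 0, "wz": 0, "dx": 0, "dy": 0, "dz": -0.3, "gripper": -1},
    {"wx": 0, "wy": 0, "wz": 0, "dx": 0, "dy": 0, "dz": -0.6, "gripper": -1},
    {"wx": 0, "wy": 0, "wz": 0, "dx": 0, "dy": 0, "dz": -0.6, "gripper": -1}
  ]
}}

```text
time: 7.1
eef_pos: [0.4682, -0.1564, 0.0379]
tool_rot: [[-0.196, 0.981, 0.001], [0.981, 0.196, -0.001], [-0.001, 0.001, -1.0]]
force: [-0.3, -0.1, -0.6]
opening: 0.0095
grasp_force: 58.8
```

Request:
{"fn": "apply_moves", "kwargs": {
  "deltas": [
    {"wx": 0, "wy": 0, "wz": 0, "dx": 0, "dy": 0, "dz": -0.15, "gripper": -1},
    {"wx": 0, "wy": 0, "wz": 0, "dx": 0, "dy": 0, "dz": -0.25, "gripper": -1},
    {"wx": 0, "wy": 0, "wz": 0, "dx": 0, "dy": 0, "dz": -0.25, "gripper": -1}
  ]
}}

```text
time: 7.4
eef_pos: [0.4683, -0.1565, 0.0362]
tool_rot: [[-0.196, 0.981, 0.001], [0.981, 0.196, -0.002], [-0.002, 0.001, -1.0]]
force: [-3.1, 0.8, 11.6]
opening: 0.01
grasp_force: 60.1
```

Request:
{"fn": "apply_moves", "kwargs": {
  "deltas": [
    {"wx": 0, "wy": 0, "wz": 0, "dx": 0, "dy": 0, "dz": 0.15, "gripper": -0.6},
    {"wx": 0, "wy": 0, "wz": 0, "dx": 0, "dy": 0, "dz": 0.15, "gripper": 0},
    {"wx": 0, "wy": 0, "wz": 0, "dx": 0, "dy": 0, "dz": 0.15, "gripper": 0},
    {"wx": 0, "wy": 0, "wz": 0, "dx": 0, "dy": 0, "dz": 0.15, "gripper": 0},
    {"wx": 0, "wy": 0, "wz": 0, "dx": 0, "dy": 0, "dz": 0.15, "gripper": 0}
  ]
}}

```text
time: 7.9
eef_pos: [0.4675, -0.1562, 0.0362]
tool_rot: [[-0.196, 0.981, -0.0], [0.981, 0.196, 0.0], [0.0, -0.0, -1.0]]
force: [-0.3, 0.4, -0.7]
opening: 0.0424
grasp_force: 0.0
```

Request:
{"fn": "apply_moves", "kwargs": {
  "deltas": [
    {"wx": 0, "wy": 0, "wz": 0, "dx": 0, "dy": 0, "dz": 3, "gripper": 0},
    {"wx": 0, "wy": 0, "wz": 0, "dx": 0, "dy": 0, "dz": 6, "gripper": 0},
    {"wx": 0, "wy": 0, "wz": 0, "dx": 0, "dy": 0, "dz": 10, "gripper": 0},
    {"wx": 0, "wy": 0, "wz": 0, "dx": 0, "dy": 0, "dz": 13, "gripper": 0},
    {"wx": 0, "wy": 0, "wz": 0, "dx": 0, "dy": 0, "dz": 13, "gripper": 0}
  ]
}}

```text
time: 8.4
eef_pos: [0.4705, -0.1567, 0.1701]
tool_rot: [[-0.196, 0.981, 0.006], [0.981, 0.196, -0.003], [-0.004, 0.006, -1.0]]
force: [0.2, 0.2, -0.3]
opening: 0.0427
grasp_force: 0.0
```

```bash
python3 - <<'E'
from h import *
np.set_printoptions(precision=4,suppress=True)
c=cap('wrist','w3.png'); s=r.state(); print(s['eef_pos'],s['opening'],s['grasp_force'],s['time'])
for n,z in (('jig',0),('head_nose',.052),('tail_back',.054),('rod_center',.052)):
    for d in r.landmark_of(n,'wrist')[:2]: print(n,round(d['conf'],2),d['xy'],atz(c,d['xy'],z,1))
for n in('rod_center','tail'):
  for d in r.cut_out(n,'wrist')[:3]:print(n,round(d['conf'],2),d['extent'])
E
```

```text
[ 0.469  -0.1568  0.1681] 0.04255567717504797 0.0 8.45
jig 0.8 [312.2, 172.3] [ 0.4655 -0.1535  0.    ]
head_nose 0.97 [310.3, 110.3] [ 0.452  -0.0905  0.052 ]
tail_back 0.93 [317.3, 317.7] [ 0.4983 -0.2927  0.054 ]
tail_back 0.63 [309.0, 110.3] [ 0.451  -0.0906  0.054 ]
rod_center 0.74 [149.8, 182.1] [ 0.312  -0.1799  0.052 ]
rod_center 0.64 [308.0, 186.3] [ 0.4626 -0.1552  0.052 ]
rod_center 0.87 [300.5, 123.5, 18.9, 125.2]
rod_center 0.59 [109.8, 137.6, 92.7, 84.7]
tail 0.71 [290.5, 275.6, 47.4, 57.4]
tail 0.57 [276.0, 65.7, 74.5, 268.2]
```

View pics/w3.png

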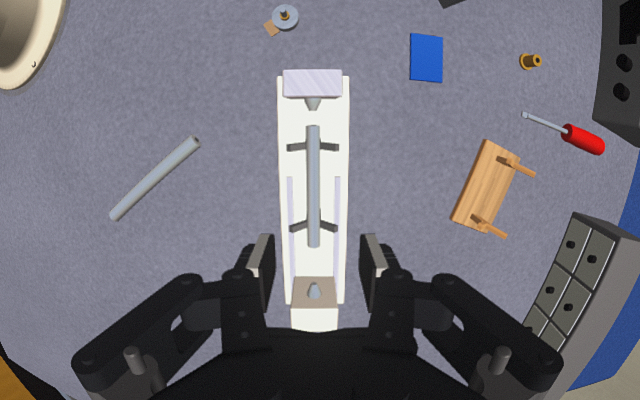

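The rod now lies in both rests, from (313,125) to (313,247), with the nose at (312,108) and the tailstock front at (314,290). Going behind the tailstock with the gripper shut.

Request:
{"fn": "apply_moves", "kwargs": {
  "deltas": [
    {"wx": 0, "wy": 0, "wz": 0, "dx": 0.9, "dy": -4.6, "dz": 0, "gripper": -1},
    {"wx": 0, "wy": 0, "wz": 0, "dx": 1.8, "dy": -9.2, "dz": 0, "gripper": -1},
    {"wx": 0, "wy": 0, "wz": 0, "dx": 2.7, "dy": -13.8, "dz": 0, "gripper": -1},
    {"wx": 0, "wy": 0, "wz": 0, "dx": 3.7, "dy": -18.6, "dz": 0, "gripper": -1},
    {"wx": 0, "wy": 0, "wz": 0, "dx": 3.7, "dy": -18.6, "dz": -2, "gripper": -1}
  ]
}}

```text
time: 9.25
eef_pos: [0.5054, -0.352, 0.1467]
tool_rot: [[-0.186, 0.983, 0.003], [0.983, 0.186, -0.005], [-0.006, 0.002, -1.0]]
force: [-0.4, -0.3, -0.1]
opening: -0.0001
grasp_force: 0.0
```

Request:
{"fn": "apply_moves", "kwargs": {
  "deltas": [
    {"wx": 0, "wy": 0, "wz": 0, "dx": 0, "dy": 0, "dz": -3.5, "gripper": -1},
    {"wx": 0, "wy": 0, "wz": 0, "dx": 0, "dy": 0, "dz": -7, "gripper": -1},
    {"wx": 0, "wy": 0, "wz": 0, "dx": 0, "dy": 0, "dz": -10.3, "gripper": -1},
    {"wx": 0, "wy": 0, "wz": 0, "dx": 0, "dy": 0, "dz": -10.5, "gripper": -1},
    {"wx": 0, "wy": 0, "wz": 0, "dx": 0, "dy": 0, "dz": -10.5, "gripper": -1}
  ]
}}

```text
time: 9.75
eef_pos: [0.5041, -0.3412, 0.0403]
tool_rot: [[-0.196, 0.981, -0.002], [0.981, 0.196, 0.002], [0.002, -0.001, -1.0]]
force: [0.5, 0.0, 1.0]
opening: -0.0003
grasp_force: 0.0
```

```bash
python3 - <<'E'
from h import *
np.set_printoptions(precision=4,suppress=True)
c=cap('top');w=cap('wrist','w4.png'); s=r.state(); print(s['eef_pos'],s['opening'],s['force'],s['time'])
for n,z in (('tail_back',.054),('rod_center',.052)):
  for cam,cc,f in (('top',c,0),('wrist',w,1)):
    for d in r.landmark_of(n,cam)[:3]: print(n,cam,round(d['conf'],2),d['xy'],atz(cc,d['xy'],z,f))
E
```

```text
[ 0.5059 -0.3423  0.0427] -3.325336369554568e-05 [-0.7001  0.3203  0.064 ] 9.85
tail_back wrist 0.64 [320.1, 162.5] [ 0.4969 -0.2943  0.054 ]
rod_center top 0.86 [386.1, 287.2] [ 0.2949 -0.1865  0.052 ]
rod_center top 0.6 [487.6, 227.5] [ 0.4483 -0.4654  0.052 ]
rod_center top 0.56 [372.8, 222.6] [ 0.465 -0.157  0.052]
```

Request:
{"fn": "apply_moves", "kwargs": {
  "deltas": [
    {"wx": 0, "wy": 0, "wz": 0, "dx": -0.39, "dy": 1.96, "dz": 0, "gripper": -1},
    {"wx": 0, "wy": 0, "wz": 0, "dx": -0.63, "dy": 3.14, "dz": 0, "gripper": -1},
    {"wx": 0, "wy": 0, "wz": 0, "dx": -0.78, "dy": 3.92, "dz": 0, "gripper": -1},
    {"wx": 0, "wy": 0, "wz": 0, "dx": -0.98, "dy": 4.9, "dz": 0, "gripper": -1},
    {"wx": 0, "wy": 0, "wz": 0, "dx": -1.18, "dy": 5.89, "dz": 0, "gripper": -1}
  ]
}}

```text
time: 10.55
eef_pos: [0.4933, -0.284, 0.042]
tool_rot: [[-0.195, 0.981, 0.001], [0.981, 0.195, -0.002], [-0.002, 0.001, -1.0]]
force: [-0.2, -3.0, 2.1]
opening: 0.0001
grasp_force: 1.4
```

Request:
{"fn": "apply_moves", "kwargs": {
  "deltas": [
    {"wx": 0, "wy": 0, "wz": 0, "dx": -0.14, "dy": 0.69, "dz": 0, "gripper": -1},
    {"wx": 0, "wy": 0, "wz": 0, "dx": -0.24, "dy": 1.18, "dz": 0, "gripper": -1},
    {"wx": 0, "wy": 0, "wz": 0, "dx": -0.33, "dy": 1.67, "dz": 0, "gripper": -1},
    {"wx": 0, "wy": 0, "wz": 0, "dx": -0.43, "dy": 2.16, "dz": 0, "gripper": -1},
    {"wx": 0, "wy": 0, "wz": 0, "dx": -0.49, "dy": 2.45, "dz": 0, "gripper": -1}
  ]
}}

```text
time: 11.05
eef_pos: [0.488, -0.2586, 0.0414]
tool_rot: [[-0.196, 0.981, 0.0], [0.981, 0.196, -0.0], [-0.0, 0.0, -1.0]]
force: [1.6, -3.5, 1.5]
opening: 0.0001
grasp_force: 1.6
```

Request:
{"fn": "apply_moves", "kwargs": {
  "deltas": [
    {"wx": 0, "wy": 0, "wz": 0, "dx": -0.04, "dy": 0.2, "dz": 0, "gripper": -1},
    {"wx": 0, "wy": 0, "wz": 0, "dx": -0.08, "dy": 0.39, "dz": 0, "gripper": -1},
    {"wx": 0, "wy": 0, "wz": 0, "dx": -0.1, "dy": 0.5, "dz": 0, "gripper": -1},
    {"wx": 0, "wy": 0, "wz": 0, "dx": -0.12, "dy": 0.6, "dz": 0, "gripper": -1},
    {"wx": 0, "wy": 0, "wz": 0, "dx": -0.12, "dy": 0.6, "dz": 0, "gripper": -1}
  ]
}}

```text
time: 11.55
eef_pos: [0.4869, -0.2534, 0.0414]
tool_rot: [[-0.195, 0.981, 0.001], [0.981, 0.195, -0.001], [-0.001, 0.0, -1.0]]
force: [2.2, -4.1, 1.6]
opening: -0.0
grasp_force: 2.3
```

```bash
python3 - <<'E'
from h import *
np.set_printoptions(precision=4,suppress=True)
w=cap('wrist','w5.png');s=r.state();print(s['eef_pos'],s['force'])
O=np.array([.467,-.156]);Y=np.array([-.196,.981])
for n,z in (('head_nose',.052),('tail_back',.054),('rod_center',.052)):
    for d in r.landmark_of(n,'wrist')[:2]:
        p=atz(w,d['xy'],z,1);print(n,round(d['conf'],2),d['xy'],p,(p[:2]-O)@Y)
E
```

```text
[ 0.4869 -0.2534  0.0414] [ 1.1702 -4.3072  1.5345]
tail_back 0.56 [318.6, 241.3] [ 0.4851 -0.2419  0.054 ] -0.08779051895808991
rod_center 0.9 [315.1, 13.7] [ 0.4638 -0.1427  0.052 ] 0.013629431198524734
rod_center 0.69 [63.0, 94.4] [ 0.3342 -0.1919  0.052 ] -0.009220576580016149
```

View pics/w5.png

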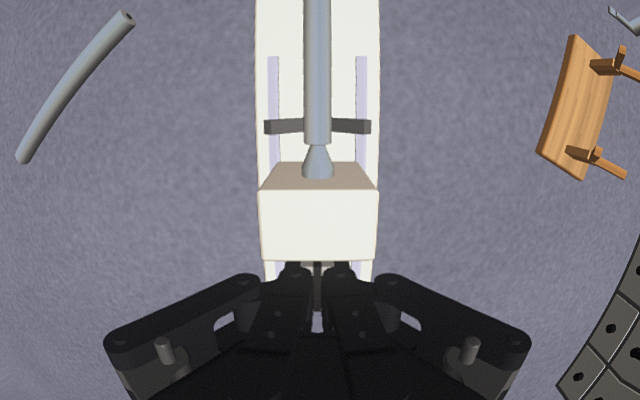

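The wrist view shows the tail centre touching the rod's end at (317,145). I'll keep pushing until the headstock resists.

Request:
{"fn": "apply_moves", "kwargs": {
  "deltas": [
    {"wx": 0, "wy": 0, "wz": 0, "dx": -0.04, "dy": 0.2, "dz": 0, "gripper": -1},
    {"wx": 0, "wy": 0, "wz": 0, "dx": -0.06, "dy": 0.3, "dz": 0, "gripper": -1},
    {"wx": 0, "wy": 0, "wz": 0, "dx": -0.08, "dy": 0.4, "dz": 0, "gripper": -1},
    {"wx": 0, "wy": 0, "wz": 0, "dx": -0.08, "dy": 0.4, "dz": 0, "gripper": -1}
  ]
}}

```text
time: 12.15
eef_pos: [0.4868, -0.253, 0.0415]
tool_rot: [[-0.193, 0.981, 0.003], [0.981, 0.193, -0.004], [-0.005, 0.002, -1.0]]
force: [5.2, -12.1, -4.0]
opening: -0.0003
grasp_force: 6.6
```

Request:
{"fn": "apply_moves", "kwargs": {
  "deltas": [
    {"wx": 0, "wy": 0, "wz": 0, "dx": -0.04, "dy": 0.2, "dz": 0, "gripper": -1},
    {"wx": 0, "wy": 0, "wz": 0, "dx": -0.08, "dy": 0.4, "dz": 0, "gripper": -1},
    {"wx": 0, "wy": 0, "wz": 0, "dx": -0.08, "dy": 0.4, "dz": 0, "gripper": -1},
    {"wx": 0, "wy": 0, "wz": 0, "dx": -0.08, "dy": 0.4, "dz": 0, "gripper": -1}
  ]
}}

```text
time: 12.55
eef_pos: [0.4867, -0.2527, 0.0416]
tool_rot: [[-0.191, 0.982, 0.005], [0.982, 0.191, -0.008], [-0.009, 0.003, -1.0]]
force: [8.3, -20.2, -9.0]
opening: -0.0002
grasp_force: 10.6
```

Request:
{"fn": "apply_moves", "kwargs": {
  "deltas": [
    {"wx": 0, "wy": 0, "wz": 0, "dx": 0.4, "dy": -2, "dz": 0, "gripper": -1},
    {"wx": 0, "wy": 0, "wz": 0, "dx": 0.8, "dy": -4, "dz": 0, "gripper": -1},
    {"wx": 0, "wy": 0, "wz": 0, "dx": 0.8, "dy": -4, "dz": 5, "gripper": -1},
    {"wx": 0, "wy": 0, "wz": 0, "dx": 0.8, "dy": -4, "dz": 10, "gripper": -1},
    {"wx": 0, "wy": 0, "wz": 0, "dx": 0.8, "dy": -4, "dz": 15, "gripper": -1}
  ]
}}

```text
time: 13.05
eef_pos: [0.4918, -0.2825, 0.1913]
tool_rot: [[-0.197, 0.98, -0.003], [0.98, 0.197, 0.005], [0.005, -0.002, -1.0]]
force: [0.9, -1.2, 0.9]
opening: 0.0
grasp_force: 0.0
```

Request:
{"fn": "apply_moves", "kwargs": {
  "deltas": [
    {"wx": 0, "wy": 0, "wz": 0, "dx": -0.8, "dy": 4, "dz": 2, "gripper": -1},
    {"wx": 0, "wy": 0, "wz": 0, "dx": -1.7, "dy": 8.5, "dz": 3, "gripper": -1},
    {"wx": 0, "wy": 0, "wz": 0, "dx": -2.3, "dy": 11.8, "dz": 3, "gripper": -1},
    {"wx": 0, "wy": 0, "wz": 0, "dx": -2.3, "dy": 11.8, "dz": 3, "gripper": -1}
  ]
}}

```text
time: 13.45
eef_pos: [0.4685, -0.1599, 0.2212]
tool_rot: [[-0.204, 0.979, -0.002], [0.979, 0.204, 0.002], [0.002, -0.002, -1.0]]
force: [0.7, 0.3, -0.3]
opening: -0.0
grasp_force: 0.0
```

```bash
python3 - <<'E'
from h import *
np.set_printoptions(precision=4,suppress=True)
w=cap('wrist');im=w['color'][60:360,190:430,::-1];cv2.imwrite('pics/w6.png',cv2.resize(im,None,fx=2,fy=2,interpolation=cv2.INTER_CUBIC))
s=r.state();print(s['eef_pos'],s['force'],s['time'])
O=np.array([.467,-.156]);Y=np.array([-.196,.981])
for n,z in (('head_nose',.052),('tail_back',.054),('rod_center',.052)):
    for d in r.landmark_of(n,'wrist')[:2]:
        p=atz(w,d['xy'],z,1);print(n,round(d['conf'],2),d['xy'],p,(p[:2]-O)@Y)
t=cap('top')
for d in r.landmark_of('lid_bar','top'): print(d['conf'],d['xy'],atz(t,d['xy'],.0955))
E
```

```text
[ 0.4688 -0.1631  0.2209] [ 0.6589 -0.1909  0.0395] 13.5
head_nose 0.97 [313.5, 104.3] [ 0.4492 -0.0874  0.052 ] 0.07078290999529811
rod_center 0.83 [316.4, 159.4] [ 0.4634 -0.1417  0.052 ] 0.014737672798228687
0.79 [280.3, 222.3] [0.4639 0.0874 0.0955]
```

View pics/w6.png

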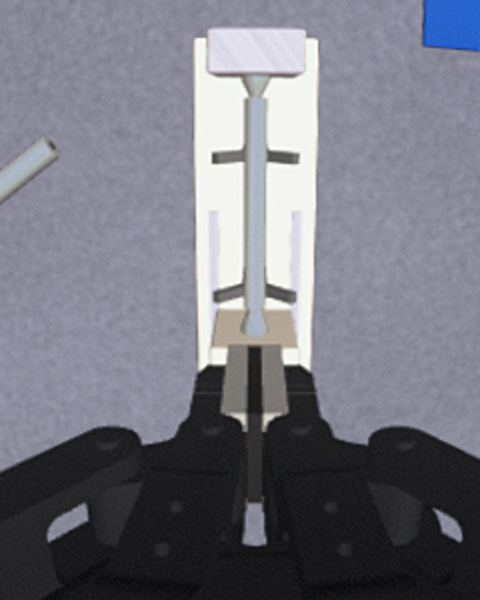

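The crop shows the rod held between the head nose (256,95 crop px) and the tail nose (255,325), resting in both V rests. Next is the lid bar.

Request:
{"fn": "apply_moves", "kwargs": {
  "deltas": [
    {"wx": 0, "wy": 0, "wz": 0.1, "dx": -0.1, "dy": 4.5, "dz": 0, "gripper": -0.1},
    {"wx": 0, "wy": 0, "wz": 0.2, "dx": -0.3, "dy": 9, "dz": 0, "gripper": -0.1},
    {"wx": 0, "wy": 0, "wz": 0.3, "dx": -0.4, "dy": 13.5, "dz": 0, "gripper": -0.1},
    {"wx": 0, "wy": 0, "wz": 0.4, "dx": -0.6, "dy": 18, "dz": 0, "gripper": -0.1},
    {"wx": 0, "wy": 0, "wz": 0.503, "dx": -0.8, "dy": 22.5, "dz": 0, "gripper": -0.1}
  ]
}}

```text
time: 14.25
eef_pos: [0.4621, 0.059, 0.2212]
tool_rot: [[-0.646, 0.764, -0.0], [0.764, 0.646, 0.001], [0.001, 0.0, -1.0]]
force: [0.7, -0.3, -0.3]
opening: 0.0384
grasp_force: 0.0
```

Request:
{"fn": "apply_moves", "kwargs": {
  "deltas": [
    {"wx": 0, "wy": 0, "wz": 0, "dx": 0, "dy": 3.5, "dz": -1, "gripper": -0.1},
    {"wx": 0, "wy": 0, "wz": 0, "dx": 0, "dy": 3.7, "dz": -2, "gripper": -0.1},
    {"wx": 0, "wy": 0, "wz": 0, "dx": 0, "dy": 3.7, "dz": -2, "gripper": -0.1}
  ]
}}

```text
time: 14.55
eef_pos: [0.4612, 0.0954, 0.2]
tool_rot: [[-0.645, 0.764, -0.003], [0.764, 0.645, 0.001], [0.002, -0.002, -1.0]]
force: [-0.2, -0.6, 0.1]
opening: 0.0383
grasp_force: 0.0
```

```bash
python3 - <<'E'
from h import *
np.set_printoptions(precision=4,suppress=True)
w=cap('wrist','w7.png');s=r.state();print(s['eef_pos'],s['tool_rot'],s['opening'],s['time'])
for n,z in (('lid_bar',.0955),('lid_hinge',.0925)):
    for d in r.landmark_of(n,'wrist')[:2]: print(n,round(d['conf'],2),d['xy'],atz(w,d['xy'],z,1))
E
```

```text
[0.4617 0.0943 0.2004] [[-0.6438  0.7652 -0.0025]
 [ 0.7652  0.6438  0.0001]
 [ 0.0017 -0.0019 -1.    ]] 0.038421178929399225 14.6
lid_bar 0.75 [321.3, 192.2] [0.4626 0.0996 0.0955]
lid_hinge 0.83 [535.1, 190.5] [0.6273 0.2403 0.0925]
```

View pics/w7.png

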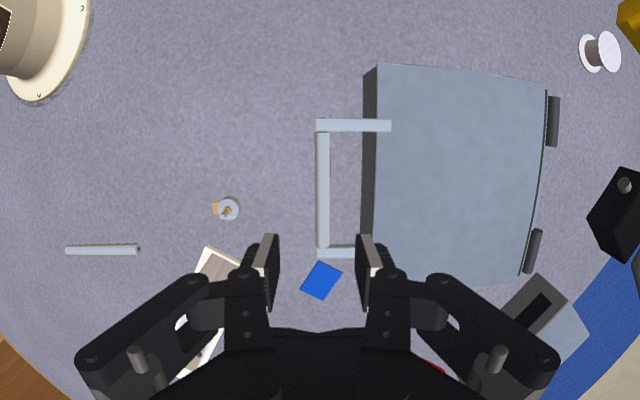

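The wrist view shows the sleeve along column 322 from row 131 to 248, parallel to the fingers' gap, with the pads at (268,270) and (370,270). Shifting about 5 mm toward the box and descending.

Request:
{"fn": "apply_moves", "kwargs": {
  "deltas": [
    {"wx": 0, "wy": 0, "wz": 0, "dx": 0.2, "dy": 0.5, "dz": -4, "gripper": -0.1},
    {"wx": 0, "wy": 0, "wz": 0, "dx": 0.2, "dy": 0.5, "dz": -8, "gripper": -0.1},
    {"wx": 0, "wy": 0, "wz": 0, "dx": 0.2, "dy": 0.5, "dz": -11, "gripper": -0.1},
    {"wx": 0, "wy": 0, "wz": 0, "dx": 0.2, "dy": 0.5, "dz": -12.2, "gripper": -0.1},
    {"wx": 0, "wy": 0, "wz": 0, "dx": 0.2, "dy": 0.5, "dz": -12.2, "gripper": -0.1}
  ]
}}

```text
time: 15.2
eef_pos: [0.4635, 0.099, 0.0784]
tool_rot: [[-0.643, 0.766, -0.003], [0.766, 0.643, -0.0], [0.001, -0.002, -1.0]]
force: [-0.1, 1.0, -0.4]
opening: 0.0384
grasp_force: 0.0
```

Request:
{"fn": "apply_moves", "kwargs": {
  "deltas": [
    {"wx": 0, "wy": 0, "wz": 0, "dx": 0, "dy": 0, "dz": 0, "gripper": -1},
    {"wx": 0, "wy": 0, "wz": 0, "dx": 0, "dy": 0, "dz": 0, "gripper": -1},
    {"wx": 0, "wy": 0, "wz": 0, "dx": 0, "dy": 0, "dz": 0, "gripper": -1},
    {"wx": 0, "wy": 0, "wz": 0, "dx": 0, "dy": 0, "dz": 0, "gripper": -1},
    {"wx": 0, "wy": 0, "wz": 0, "dx": 0, "dy": 0, "dz": 0, "gripper": -1}
  ]
}}

```text
time: 15.7
eef_pos: [0.4638, 0.0988, 0.0802]
tool_rot: [[-0.644, 0.765, -0.0], [0.765, 0.644, -0.003], [-0.002, -0.002, -1.0]]
force: [-3.8, -3.1, 4.6]
opening: 0.0096
grasp_force: 58.5
```

Request:
{"fn": "apply_moves", "kwargs": {
  "deltas": [
    {"wx": 0, "wy": 0, "wz": 0, "dx": 0.1, "dy": 0.1, "dz": 2.2, "gripper": -1},
    {"wx": 0, "wy": 0, "wz": 0, "dx": 0.38, "dy": 0.32, "dz": 4.38, "gripper": -1},
    {"wx": 0, "wy": 0, "wz": 0, "dx": 0.83, "dy": 0.69, "dz": 6.52, "gripper": -1},
    {"wx": 0, "wy": 0, "wz": 0, "dx": 1.42, "dy": 1.2, "dz": 8.58, "gripper": -1},
    {"wx": 0, "wy": 0, "wz": 0, "dx": 2.18, "dy": 1.83, "dz": 10.56, "gripper": -1}
  ]
}}

```text
time: 16.2
eef_pos: [0.4853, 0.1172, 0.1864]
tool_rot: [[-0.644, 0.765, -0.001], [0.765, 0.644, -0.003], [-0.002, -0.002, -1.0]]
force: [-0.6, -2.3, -1.5]
opening: 0.0097
grasp_force: 59.3
```

Request:
{"fn": "apply_moves", "kwargs": {
  "deltas": [
    {"wx": 0, "wy": 0, "wz": 0, "dx": 0.9, "dy": 0.76, "dz": 1.87, "gripper": -1},
    {"wx": 0, "wy": 0, "wz": 0, "dx": 1.95, "dy": 1.63, "dz": 3.61, "gripper": -1},
    {"wx": 0, "wy": 0, "wz": 0, "dx": 3.12, "dy": 2.62, "dz": 5.2, "gripper": -1},
    {"wx": 0, "wy": 0, "wz": 0, "dx": 4.4, "dy": 3.7, "dz": 6.64, "gripper": -1},
    {"wx": 0, "wy": 0, "wz": 0, "dx": 5.79, "dy": 4.86, "dz": 7.9, "gripper": -1}
  ]
}}

```text
time: 16.7
eef_pos: [0.5439, 0.1675, 0.2666]
tool_rot: [[-0.644, 0.765, 0.001], [0.765, 0.644, -0.001], [-0.002, 0.0, -1.0]]
force: [-0.7, 0.2, 0.6]
opening: 0.0099
grasp_force: 59.5
```

Request:
{"fn": "apply_moves", "kwargs": {
  "deltas": [
    {"wx": 0, "wy": 0, "wz": 0, "dx": 1.48, "dy": 1.24, "dz": 1.07, "gripper": -1},
    {"wx": 0, "wy": 0, "wz": 0, "dx": 3.03, "dy": 2.55, "dz": 1.95, "gripper": -1},
    {"wx": 0, "wy": 0, "wz": 0, "dx": 3.84, "dy": 3.22, "dz": 2.31, "gripper": -1},
    {"wx": 0, "wy": 0, "wz": 0, "dx": 3.84, "dy": 3.22, "dz": 2.31, "gripper": -1},
    {"wx": 0, "wy": 0, "wz": 0, "dx": 3.84, "dy": 3.22, "dz": 2.31, "gripper": -1}
  ]
}}

```text
time: 17.2
eef_pos: [0.5825, 0.2007, 0.2894]
tool_rot: [[-0.645, 0.764, 0.002], [0.764, 0.645, 0.002], [-0.0, 0.003, -1.0]]
force: [-3.0, -0.3, 9.0]
opening: 0.01
grasp_force: 60.3
```

```bash
python3 - <<'E'
from h import *
np.set_printoptions(precision=4,suppress=True)
s=r.state();p=s['eef_pos'];print(p,s['force'],s['grasp_force'],s['time'])
n=(p[:2]-[.4638,.0988])@[.766,.643];z=p[2]-.0802
print('angle',np.arctan2(z+.003,.221-n), 'radius',np.hypot(z+.003,.221-n))
t=cap('top');sd=cap('side')
P=[]
for k,c in (('top',t),('side',sd)):
    for d in r.landmark_of('lid_bar',k)[:2]: print(k,d, proj(c,[p[0],p[1],p[2]+.017]))
E
```

```text
[0.5825 0.2007 0.2894] [-3.0479 -0.3219  8.9906] 60.288700461387634 17.2
angle 1.2754138644332338 radius 0.22183710649111227
side {'xy': [256.4, 149.1], 'conf': 0.89} [257.6187 147.3963]
side {'xy': [242.1, 206.8], 'conf': 0.57} [257.6187 147.3963]
```

Request:
{"fn": "apply_moves", "kwargs": {
  "deltas": [
    {"wx": 0, "wy": 0, "wz": 0, "dx": 0, "dy": 0, "dz": 0, "gripper": -1},
    {"wx": 0, "wy": 0, "wz": 0, "dx": -1.59, "dy": -1.34, "dz": -0.78, "gripper": -1},
    {"wx": 0, "wy": 0, "wz": 0, "dx": -3.11, "dy": -2.61, "dz": -1.75, "gripper": -1},
    {"wx": 0, "wy": 0, "wz": 0, "dx": -4.12, "dy": -3.46, "dz": -2.55, "gripper": -1},
    {"wx": 0, "wy": 0, "wz": 0, "dx": -4.54, "dy": -3.81, "dz": -2.92, "gripper": -1}
  ]
}}

```text
time: 17.9
eef_pos: [0.5343, 0.1593, 0.2582]
tool_rot: [[-0.644, 0.765, -0.003], [0.765, 0.644, -0.004], [-0.001, -0.004, -1.0]]
force: [-6.4, -2.2, 10.1]
opening: 0.01
grasp_force: 60.5
```

Request:
{"fn": "apply_moves", "kwargs": {
  "deltas": [
    {"wx": 0, "wy": 0, "wz": 0, "dx": 0, "dy": 0, "dz": 0, "gripper": -1},
    {"wx": 0, "wy": 0, "wz": 0, "dx": 0, "dy": 0, "dz": 0, "gripper": -1},
    {"wx": 0, "wy": 0, "wz": 0, "dx": 0, "dy": 0, "dz": 0, "gripper": -1},
    {"wx": 0, "wy": 0, "wz": 0, "dx": 0, "dy": 0, "dz": 0, "gripper": -1},
    {"wx": 0, "wy": 0, "wz": 0, "dx": 0, "dy": 0, "dz": 0, "gripper": -1}
  ]
}}

```text
time: 18.4
eef_pos: [0.5353, 0.1602, 0.2591]
tool_rot: [[-0.644, 0.765, -0.002], [0.765, 0.644, -0.003], [-0.001, -0.003, -1.0]]
force: [-7.3, -3.5, 11.0]
opening: 0.0097
grasp_force: 60.6
```

```bash
python3 - <<'E'
from h import *
np.set_printoptions(precision=4,suppress=True)
t=cap('top','t9.png')
s=r.state();p=s['eef_pos'];print(p,s['force'],s['grasp_force'],s['opening'],s['time'],abs(s['qd']).max())
n=(p[:2]-[.4638,.0988])@[.766,.643];z=p[2]-.0802
print('angle',np.arctan2(z+.003,.221-n), 'radius',np.hypot(z+.003,.221-n))
E
```

```text
[0.5353 0.1601 0.2591] [-7.5908 -4.2793 11.6239] 60.593571066856384 0.009787386222858008 18.45 0.0029156150636857727
angle 0.9621162372493278 radius 0.22168612190646367
```

View pics/t9.png

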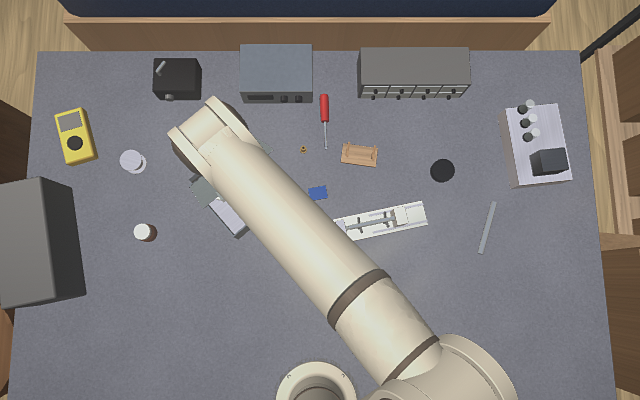

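The top view shows the rod in the jig with the tailstock up at (400,215). The bystanders that show, including the mica (318,193), jack (303,149) and tin (442,170), are where they started. The lid is held still at about 0.96 rad, so I'm handing in.

```bash
python3 -c "
from station import r
print(r.sign_off())"
```

```text
the job is handed in; nothing more can be done
None
```

The job is handed in, with no verdict returned: the rod lies in both V rests, held between the two centres, and the gripper is still on the lid's bar at about 0.96 rad, after raising it to about 1.27 rad, so you can reach the zero screws.

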